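Find the stamped sample crate and push it to the dispatch line

TASK

Two identical small blue sample crates with white lids stand on the worktop, and one of them has a red ring stamp under its base. Without gripping or lifting anything, push each crate over away from you so that it lies on its far side with its underside facing you, and only when both lie like that push the stamped one, still lying, away from you until the yellow tape line runs under its middle. Leave the other crate lying short of the line and do not disturb the vial, the jar or the little oil bottle.

Things in the scene. Friction and masses are not known exactly. Their poses are not given: they have to be found in the camera images.
- crate_a: Closed blue crate, white lid and base, rubber feet 2 high, 50 deep (x) x 68 wide (y) x 80 high (z), 0.17-0.35 kg, loose. Origin: centre of the underside; z to the lid; its -x side faces the robot within 6 degrees. Pushed away from the robot near the top of that side it topples about its far bottom edge, falling by itself past about 32 degrees; pushed low it slides. Lying, it is 50 high and 80 from near to far.
- crate_b: Crate of the same make, size, look and behaviour as crate_a; either may carry the stamp. They stand side by side; on their right a fixed printer, 144 mm high, fills the worktop up to y = 0.27 as far out as x = 0.46: keep the gripper body clear of it
- crate_a_mid (a point): Centre of the block of crate_a: half way up (40 mm) its z axis
- crate_b_mid (a point): Centre of the block of crate_b
- crate_a_front (a point): Point low on crate_a's near side wall (25 mm along its -x, 15 mm above its underside); it faces up, 50 mm above the worktop, once the crate lies on its far side
- crate_b_front (a point): Same for crate_b
- stamp (a point): Centre of the red stamp (a 29 mm ring with a 15 mm dot) on the underside of the one stamped crate; the stamped crate is the one whose origin (underside centre) coincides with this point. The other crate's underside is plain white
- line_mid (a point): Middle of the yellow tape line stuck flat on the worktop behind the crates, 25 mm wide (its x) and 240 mm long (its y), without noticeable thickness; x points away from the robot across the line (within 4 degrees), y along it
- vial: Small brown glass vial with a white cap, 27 mm across, 45 high, loose, between the crates and the robot; origin at the centre of its foot. Bystander
- jar: Whitish plastic jar, 56 mm across, 62 high, loose, at the right of the crates behind the printer; origin at the centre of its foot. Bystander
- oil_bottle: Small brown bottle with a black cap, 33 mm across, 58 high, loose, to the right of the tape line; origin at the centre of its foot. Bystander
Mind the look-alikes: they are no part of the job. Leave any pink look-alike of the crate_a alone.

How it is judged:
By the outcome, as a careful person would: the job done as asked, in the order asked, and still so for the second after the job is handed in, with the robot touching nothing.
It also fails if it takes over 56 s, if anything falls off the work surface, if the arm or the gripper's body presses on something with over 40 N, if the wrist force passes 120 N, or if a joint passes its speed limit or range.

ROBOT

A 7-joint arm with a two-finger parallel gripper is mounted at the origin on a cart in front of the work surface, level with it; the furniture and walls round the work are solid. World frame = base frame: x ahead of the robot, y to its left, z up, the work surface at z = 0. Lengths are in m, angles in rad, forces in N, time in s.
With the tool pointing down it reaches from about 0.425 to 0.95 m from the base axis. Payload 4.7 kg.
Tool frame: the origin (TCP) lies at the very end of the fingers, on their centre line; the grasp point (between the pads) lies 19 mm behind it; z points along the fingers, y is the direction in which the jaws open and shut (so a half turn about z gives the same grasp; the last joint's range is limited). The gripper opens to 87 mm and grips with 3 to 60 N. Pads are 19 mm wide; open, the fingers measure 117 mm over their backs; the gripper's body (75 mm by 190 mm) begins 51 mm behind the grasp point.
Start: joints at [-1.372, 0.469, -0.049, 1.532, 0.024, 1.141, -0.082], TCP at [0.152, 0.658, 0.223] pointing down, gripper open.
Joint ranges: [-2.59, 2.59], [-0.33, 1.99], [-1.39, 1.29], [0.1, 2.45], [-1.04, 4.18], [0.21, 1.99], [-2.66, 2.66]. Speed limits (rad/s): [2.57, 2.57, 3.14, 3.14, 3.14, 3.14, 3.14].

INTERFACE

Orientations are given as a unit quaternion [x, y, z, w].
In Python, from rig import * gives the robot as it stands.
- The arm moves only by the tool arm_command, never from a script. Its argument "motion" is a list that holds one entry, the list of rows, each a list of 7 numbers: the opening in per cent of the stroke, from 0 (shut) to 100 (fully open), then the shift along the tool's x, y, z in m, then the turn, a rotation vector about the tool's x, y, z in degrees. In form: [[[gripper, dx, dy, dz, wx, wy, wz], ...]]. A call has exactly 8 rows; each row shifts and turns the commanded pose from where the row before left it, along the tool's axes as they then stand; what a row does not reach is not made up. A row lasts 1/12 s, in which the tool goes at most 41.7 mm and 7.16 degrees, less where a joint would pass 70% of its speed; a pose out of reach is approached as far as the arm can. A call is refused whole if a number of a shift passes 0.0417 or a number of a turn 7.16, either way. A call with a gripper value outside its range is refused whole. The fingers move at their own pace and stop on an object; the grip force is fixed at half the most. Time passes only in rows, so rows that do not move let the fingers close, or fill a call up. It gives the time, the measured TCP pose, the force and the opening at its end, in the units of the state.
- state(): the state, without advancing time (a new reading comes with each control period).
- read_camera(name): name is "side" or "top"; returns a dict with "pixels" (384x512x3 uint8, red, green, blue), "range_z" (384x512 float32, m along the optical axis (not along the pixel's ray), 0 where there is no reading), "fx", "fy", "cx", "cy" (pixels), "world_from_camera" (4x4, takes a point from camera to world coordinates). Camera axes: x right, y down, z forward; pixel columns grow to the right and rows downward; lengths in m; the calibration is good to about 2 mm. A picture is of the moment at which its call begins.
- finish_job(): hands the job in, once; it reports no verdict.
The state is a dict: "time_s": time; "joint_positions": joint angles; "qvel": joint speeds; "joint_torque": joint torques, N m; "ee_pos": TCP position; "tool_rot": TCP orientation; "ft_force": force on the tool from outside, world axes, zero at the start; "moment": the same for the moment, N m; "grip_width": finger opening in m.
Only numpy, scipy, OpenCV 4.12 (cv2) and the standard library are available. Lean on these libraries where they do the work, as an engineer would, in place of code of your own. Each camera call takes 0.05 s, during which the arm holds its last target.

## Working session

There is one attempt and no reset: what is moved stays moved. The work goes in short steps, Python scripts to look and compute and a tool call to move; the robot and the scene stay as the last step left them, time stands still between calls to the robot, and variables do not carry over. Pictures are saved under pics/ and viewed, and the job is handed in when it is done.

Besides the shell and the picture viewer there is one more tool, called after "Call:" by a JSON object that holds its "name" and its "arguments", one argument or row to a line. arm_command: Moves the arm, as the interface text tells. Its arguments: {"type":"object","properties":{"motion":{"type":"array","items":{"type":"array","items":{"type":"array","items":{"type":"number"}}}}},"required":["motion"]}

```bash
ls; mkdir -p pics; python3 - <<'E'
from rig import *
import cv2,numpy as np,pickle
print(state())
d={}
for n in("side","top"):
    c=read_camera(n); d[n]=c
    cv2.imwrite(f"pics/{n}0.png",c["pixels"][:,:,::-1])
    print(n,c["fx"],c["fy"],c["cx"],c["cy"],np.round(c["world_from_camera"],3))
pickle.dump(d,open("c0.pkl","wb"))
E
```

```text
pics
{'time_s': 0.0, 'joint_positions': array([-1.37190807,  0.46943889, -0.04862432,  1.53369459,  0.02412047,
        1.14098054, -0.08230386]), 'qvel': array([ 0.00054489, -0.00042935, -0.00040427, -0.00094981, -0.00196606,
       -0.00083185,  0.00131483]), 'joint_torque': array([-4.40198510e-04, -5.07987356e+01, -8.08656542e-02, -2.36151481e+01,
       -6.13874733e-02,  3.79816443e-02,  1.76407029e-04]), 'ee_pos': array([0.15227414, 0.65698692, 0.22150096]), 'tool_rot': array([ 1.13616929e-01,  9.93524161e-01, -9.64697385e-04, -7.21625987e-05]), 'ft_force': array([0.29433536, 0.27064733, 0.41383965]), 'moment': array([-0.02397726, -0.0265296 ,  0.03385371]), 'grip_width': 0.08673591351977344}
side 375.9400624615804 375.9400624615804 258.78363688821383 193.11815171927898 [[-0.938 -0.122  0.325  0.23 ]
 [-0.346  0.381 -0.857  1.092]
 [-0.019 -0.916 -0.4    0.478]
 [ 0.     0.     0.     1.   ]]
top 368.98358477355976 368.98358477355976 260.73663735443125 188.03548205475113 [[-1.000e-03 -9.770e-01  2.150e-01  3.090e-01]
 [-1.000e+00  0.000e+00 -3.000e-03  2.280e-01]
 [ 3.000e-03 -2.150e-01 -9.770e-01  1.191e+00]
 [ 0.000e+00  0.000e+00  0.000e+00  1.000e+00]]
```

View pics/side0.png

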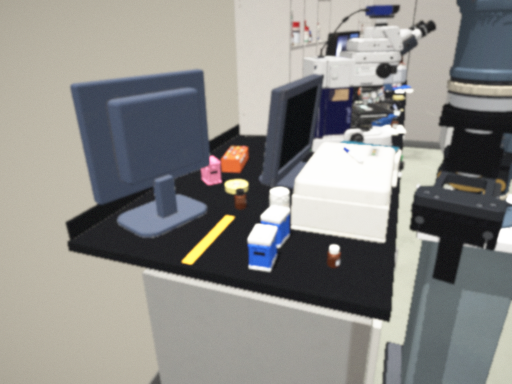

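View pics/top0.png

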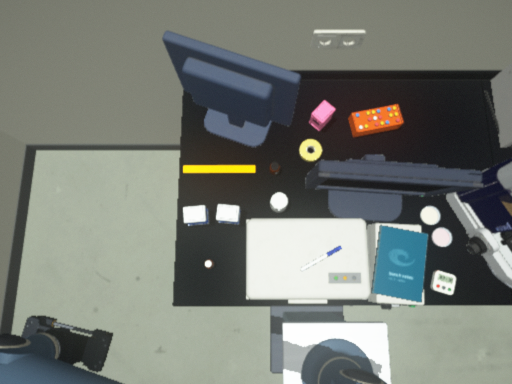

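```bash
cat > h.py <<'E'
import numpy as np,cv2,pickle
def pts(c):
    z=c["range_z"];v,u=np.mgrid[:z.shape[0],:z.shape[1]]
    P=np.stack([(u-c["cx"])/c["fx"]*z,(v-c["cy"])/c["fy"]*z,z,np.ones_like(z)],-1)@np.array(c["world_from_camera"]).T
    P=P[...,:3].copy();P[z==0]=np.nan;return P
def crop(c,x0,x1,y0,y1,s,fn):
    im=c["pixels"][y0:y1,x0:x1,::-1];cv2.imwrite(fn,cv2.resize(im,None,fx=s,fy=s,interpolation=cv2.INTER_CUBIC))
def ray(c,u,v,z):
    T=np.array(c["world_from_camera"]);d=T[:3,:3]@[(u-c["cx"])/c["fx"],(v-c["cy"])/c["fy"],1];o=T[:3,3]
    return o+d*(z-o[2])/d[2]
E
python3 - <<'E'
from h import *
d=pickle.load(open("c0.pkl","rb"))
t=d["top"];s=d["side"]
crop(t,170,300,150,280,4.5,"pics/topc0.png");crop(s,170,350,170,290,4.4,"pics/sidec0.png")
P=pts(t)
for u,v in[(195,213),(228,212),(208,264),(279,201),(275,168),(220,169),(220,190),(300,250),(197,223),(230,222)]:print(u,v,P[v,u].round(3))
# heights in side
Q=pts(s)
for C,n in((t,P),(s,Q)):
    pass
for nm,c,R in(("t",t,P),("s",s,Q)):
    im=c["pixels"].astype(int);r,g,b=im[...,0],im[...,1],im[...,2]
    for cn,m in(("yellow",(r>180)&(g>140)&(b<90)),("blue",(b>120)&(r<80)&(g<130))):
        q=R[m&~np.isnan(R[...,0])];q=q[(q[:,0]>.4)&(q[:,0]<.8)&(q[:,1]>.2)&(q[:,1]<.6)&(q[:,2]>-.02)&(q[:,2]<.12)]
        print(nm,cn,len(q),np.percentile(q,[2,50,98],axis=0).round(3).tolist() if len(q) else 0)
    m=(R[...,2]>.02)&(R[...,2]<.1)&(R[...,0]>.4)&(R[...,0]<.66)&(R[...,1]>.26)&(R[...,1]<.6)
    n,l=cv2.connectedComponents(m.astype(np.uint8))
    for i in range(1,n):
        k=l==i
        if k.sum()>15:
            q=R[k];v,u=np.where(k);print(nm,k.sum(),u.mean().round(),v.mean().round(),np.percentile(q,[3,50,97],axis=0).round(3).tolist())
E
```

```text
195 213 [0.476 0.424 0.083]
228 212 [0.479 0.324 0.08 ]
208 264 [0.325 0.386 0.041]
279 201 [0.516 0.168 0.063]
275 168 [0.623 0.179 0.059]
220 169 [ 0.638  0.361 -0.004]
220 190 [ 0.565  0.359 -0.002]
300 250 [0.362 0.114 0.14 ]
197 223 [0.451 0.425 0.034]
230 222 [0.454 0.321 0.036]
t yellow 580 [[0.625, 0.247, -0.004], [0.638, 0.364, 0.001], [0.651, 0.48, 0.006]]
t blue 7 [[0.451, 0.395, 0.015], [0.455, 0.398, 0.034], [0.465, 0.435, 0.048]]
t 391 227.0 214.0 [[0.452, 0.294, 0.034], [0.474, 0.327, 0.079], [0.501, 0.358, 0.084]]
t 416 194.0 215.0 [[0.449, 0.395, 0.032], [0.47, 0.426, 0.079], [0.496, 0.46, 0.084]]
s yellow 144 [[0.624, 0.239, -0.002], [0.64, 0.384, -0.0], [0.656, 0.486, 0.002]]
s blue 690 [[0.45, 0.304, 0.001], [0.46, 0.457, 0.035], [0.496, 0.464, 0.061]]
s 655 302.0 211.0 [[0.402, 0.267, 0.023], [0.428, 0.27, 0.062], [0.454, 0.273, 0.098]]
s 1575 268.0 234.0 [[0.45, 0.307, 0.023], [0.467, 0.423, 0.069], [0.498, 0.463, 0.081]]
```

View pics/topc0.png

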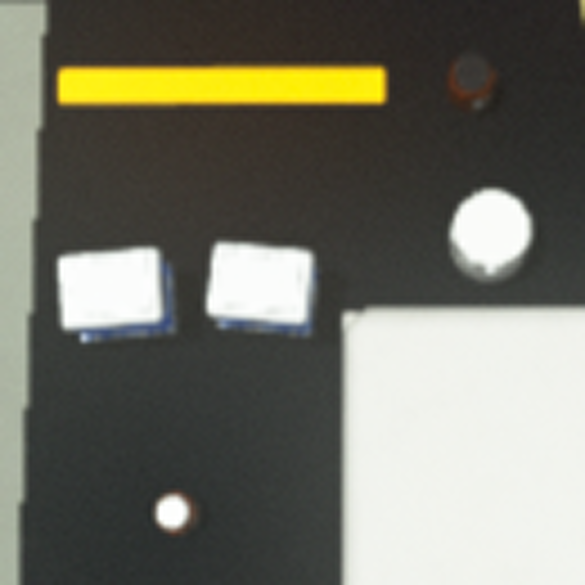

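View pics/sidec0.png

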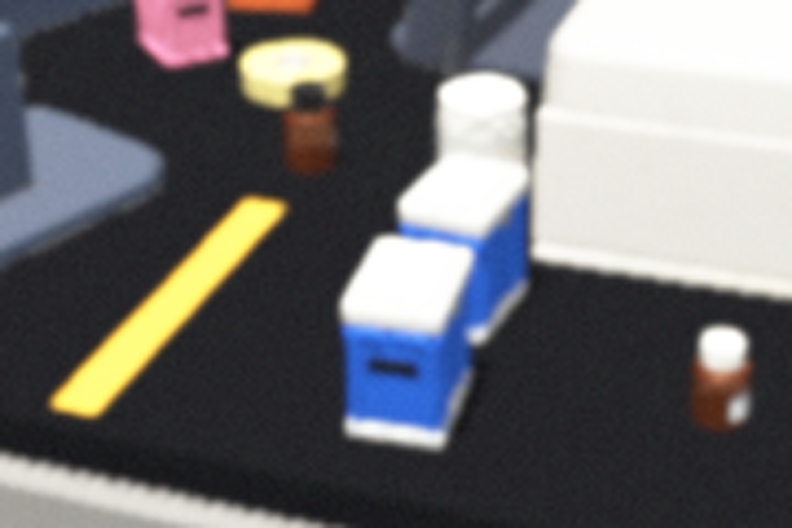

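```bash
python3 - <<'E'
from h import *
d=pickle.load(open("c0.pkl","rb"))
t=d["top"];P=pts(t)
# lid pixels white & above; project at z=.08
im=t["pixels"].astype(int)
m=(im.min(-1)>150)&(P[...,0]>.43)&(P[...,0]<.52)&(P[...,1]>.28)&(P[...,1]<.48)
n,l=cv2.connectedComponents(m.astype(np.uint8))
for i in range(1,n):
    v,u=np.where(l==i)
    if len(u)<20: continue
    q=np.array([ray(t,a,b,.08)[:2] for a,b in zip(u,v)],np.float32)
    print(len(u),u.mean(),v.mean(),cv2.minAreaRect(q),q.mean(0))
for v in(160,190,214,250):
    row=P[v]; k=np.where((row[:,2]>-.02)&(row[:,2]<.02))[0]; print(v,row[k[0]],k[0])
s=d["side"];
for u,v in((262,242),(272,253),(247,247)):print(pts(s)[v,u].round(3))
m=(im[...,0]>180)&(im[...,1]>140)&(im[...,2]<90)&(P[...,0]>.6)&(P[...,0]<.67)&(P[...,1]>.22)
q=np.array([ray(t,a,b,0)[:2] for b,a in zip(*np.where(m))],np.float32);print(cv2.minAreaRect(q),q.mean(0))
E
```

```text
373 194.05630026809652 213.63270777479892 ((0.4744225740432739, 0.42706912755966187), (0.051547497510910034, 0.0668639987707138), 2.550111770629883) [0.47419587 0.42697722]
373 227.26005361930294 212.52815013404825 ((0.47777649760246277, 0.32608357071876526), (0.06811593472957611, 0.05099739506840706), 84.7733383178711) [0.47755584 0.32627723]
160 [6.67688035e-01 4.98739300e-01 2.15566664e-04] 179
190 [ 0.56525056  0.49785872 -0.00266913] 178
214 [ 0.48497106  0.49693067 -0.00094278] 177
250 [0.36916373 0.49739404 0.00060764] 175
[0.464 0.462 0.074]
[0.453 0.431 0.031]
[0.532 0.382 0.001]
((0.6382086873054504, 0.36390024423599243), (0.024252964183688164, 0.24105150997638702), 0.008860624395310879) [0.6381916  0.36397263]
```

Call:
{"name": "arm_command", "arguments": {
  "motion": [
    [[0, -0.02, -0.02, 0, 0, 0, 7], [0, -0.02, -0.02, 0, 0, 0, 7], [0, -0.02, -0.02, 0, 0, 0, 7], [0, -0.02, -0.02, 0, 0, 0, 7], [0, -0.02, -0.02, 0, 0, 0, 7], [0, 0, 0, 0, 0, 0, 7], [0, 0, 0, 0, 0, 0, 7], [0, 0, 0, 0, 0, 0, 7]]
  ]
}}

```text
time_s: 0.77
ee_pos: [0.1954, 0.5242, 0.2225]
tool_rot: [0.57, 0.822, -0.0, -0.0]
ft_force: [-0.2, -0.1, -0.0]
grip_width: 0.0419
```

Call:
{"name": "arm_command", "arguments": {
  "motion": [
    [[0, 0, 0, 0, 0, 0, 6.8], [0, 0, 0, 0, 0, 0, 6.8], [0, 0, 0, 0, 0, 0, 6.9], [0, -0.018, 0.035, 0.01, 0, 0, 0], [0, -0.018, 0.035, 0.01, 0, 0, 0], [0, -0.018, 0.035, 0.01, 0, 0, 0], [0, -0.018, 0.035, 0.01, 0, 0, 0], [0, -0.018, 0.035, 0.01, 0, 0, 0]]
  ]
}}

```text
time_s: 1.43
ee_pos: [0.3721, 0.4353, 0.1719]
tool_rot: [0.704, 0.71, -0.0, -0.0]
ft_force: [0.5, 0.4, -0.6]
grip_width: 0.0006
```

Call:
{"name": "arm_command", "arguments": {
  "motion": [
    [[0, -0.009, 0.033, 0, 0, 0, 0], [0, 0, 0, 0.025, 0, 0, 0.5], [0, 0, 0, 0.025, 0, 0, 0], [0, 0, 0, 0.025, 0, 0, 0], [0, 0, 0, 0.025, 0, 0, 0], [0, 0, 0, 0, 0, 0, 0], [0, 0, 0, 0, 0, 0, 0], [0, 0, 0, 0, 0, 0, 0]]
  ]
}}

```text
time_s: 2.1
ee_pos: [0.4047, 0.4283, 0.0736]
tool_rot: [0.707, 0.707, 0.001, -0.0]
ft_force: [0.1, 0.2, 0.6]
grip_width: 0.0002
```

```bash
cat > snap.py <<'E'
import sys
from rig import *
from h import *
k=sys.argv[1];d={}
for n in sys.argv[2:] or ("side","top"):
    d[n]=read_camera(n)
pickle.dump(d,open(f"c{k}.pkl","wb"))
if "side" in d: crop(d["side"],170,350,150,290,4.2,f"pics/sidec{k}.png")
if "top" in d: crop(d["top"],170,300,140,270,4.5,f"pics/topc{k}.png")
s=state();print(s["time_s"],s["ee_pos"].round(4),s["ft_force"].round(2))
E
python3 snap.py 1
```

```text
2.2 [0.405  0.4287 0.0743] [ 0.4  -0.32  0.64]
```

View pics/sidec1.png

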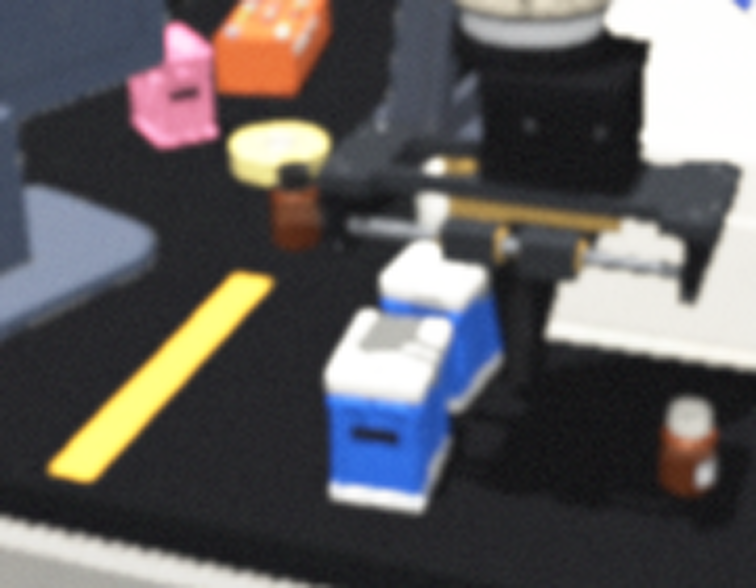

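Call:
{"name": "arm_command", "arguments": {
  "motion": [
    [[0, 0, 0.015, 0.003, 0, 0, 0], [0, 0, 0.008, 0, 0, 0, 0], [0, 0, 0.007, 0, 0, 0, 0], [0, 0, 0.006, 0, 0, 0, 0], [0, 0, 0.006, 0, 0, 0, 0], [0, 0, 0.006, 0, 0, 0, 0], [0, 0, 0.006, 0, 0, 0, 0], [0, 0, 0, 0, 0, 0, 0]]
  ]
}}

```text
time_s: 2.87
ee_pos: [0.4599, 0.4273, 0.0696]
tool_rot: [0.708, 0.706, 0.001, 0.0]
ft_force: [0.5, -0.1, -0.5]
grip_width: 0.0003
```

```bash
python3 snap.py 2 side
```

```text
2.9167 [0.459  0.4273 0.0695] [-0.58 -0.34  0.28]
```

View pics/sidec2.png

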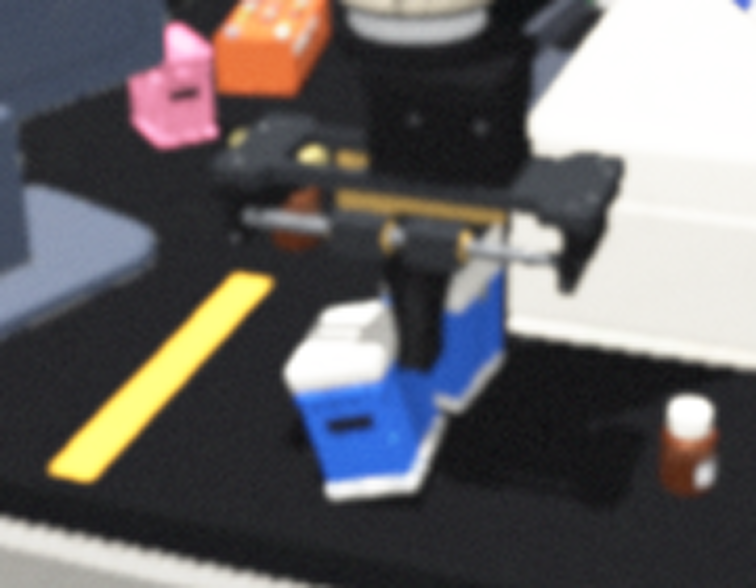

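Tilting about 20° about its far foot, at pixels (330,490). Continue.

Call:
{"name": "arm_command", "arguments": {
  "motion": [
    [[0, 0, 0.006, 0, 0, 0, 0], [0, 0, 0.006, 0, 0, 0, 0], [0, 0, 0.006, 0, 0, 0, 0], [0, 0, 0.005, 0, 0, 0, 0], [0, 0, 0, 0, 0, 0, 0], [0, 0, 0, 0, 0, 0, 0], [0, 0, 0, 0, 0, 0, 0], [0, 0, 0, 0, 0, 0, 0]]
  ]
}}

```text
time_s: 3.58
ee_pos: [0.4807, 0.4277, 0.0695]
tool_rot: [0.707, 0.707, -0.0, -0.0]
ft_force: [-1.1, -0.2, 0.2]
grip_width: 0.0005
```

```bash
python3 snap.py 3 side
```

```text
3.6333 [0.4807 0.4278 0.0695] [0.38 0.87 0.16]
```

View pics/sidec3.png

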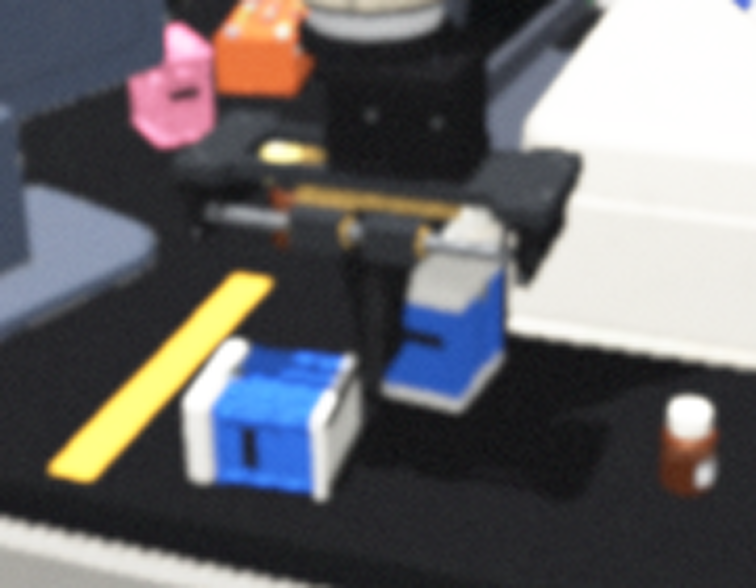

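Call:
{"name": "arm_command", "arguments": {
  "motion": [
    [[0, 0, -0.038, 0, 0, 0, 0], [0, 0, -0.038, 0, 0, 0, 0], [0, -0.033, 0, 0, 0, 0, 0], [0, -0.033, 0, 0, 0, 0, 0], [0, -0.032, 0, 0, 0, 0, 0], [0, 0, 0, 0, 0, 0, 0], [0, 0, 0, 0, 0, 0, 0], [0, 0, 0, 0, 0, 0, 0]]
  ]
}}

```text
time_s: 4.3
ee_pos: [0.4051, 0.3305, 0.0699]
tool_rot: [0.707, 0.707, 0.001, -0.0]
ft_force: [-0.6, -0.2, 0.8]
grip_width: 0.0001
```

```bash
python3 snap.py 4; python3 -c "
from h import *
d=pickle.load(open('c4.pkl','rb'))
crop(d['side'],205,275,215,275,11,'pics/sidez4.png')"
```

```text
4.4 [0.405  0.3313 0.0697] [1.16 0.57 0.46]
```

View pics/sidez4.png

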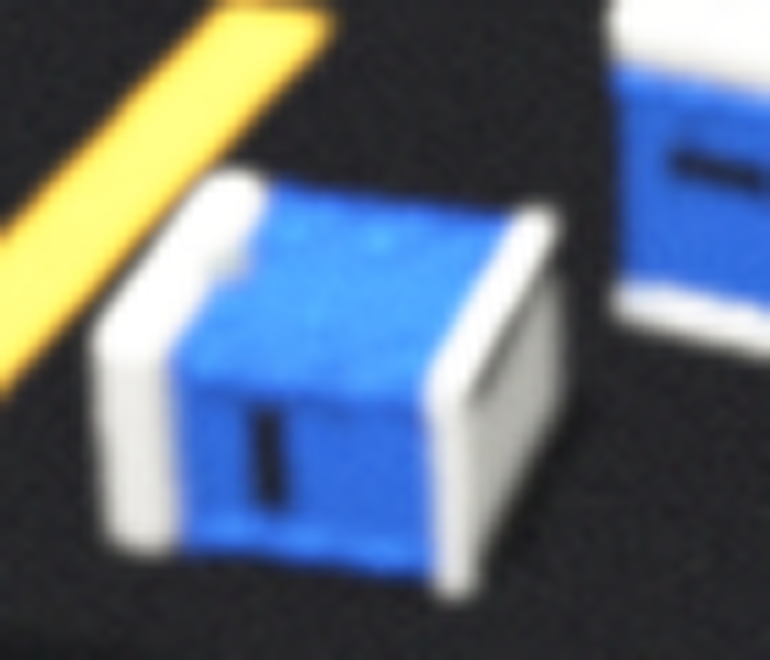

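View pics/topc4.png

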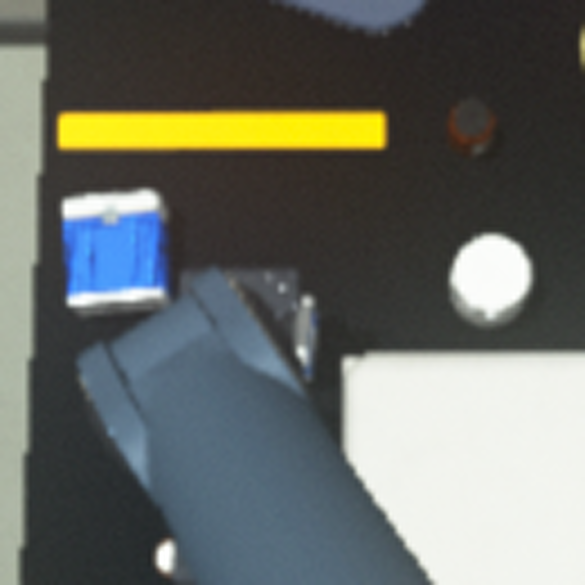

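L lies, with a plain grey-white underside at (520,400) in the crop. Now the right crate.

Call:
{"name": "arm_command", "arguments": {
  "motion": [
    [[0, 0, 0.015, 0, 0, 0, 0], [0, 0, 0.01, 0, 0, 0, 0], [0, 0, 0.008, 0, 0, 0, 0], [0, 0, 0.006, 0, 0, 0, 0], [0, 0, 0.006, 0, 0, 0, 0], [0, 0, 0.006, 0, 0, 0, 0], [0, 0, 0.006, 0, 0, 0, 0], [0, 0, 0.006, 0, 0, 0, 0]]
  ]
}}

```text
time_s: 5.07
ee_pos: [0.4685, 0.3297, 0.0695]
tool_rot: [0.707, 0.707, 0.0, -0.0]
ft_force: [-0.8, -0.8, 0.4]
grip_width: 0.0006
```

Call:
{"name": "arm_command", "arguments": {
  "motion": [
    [[0, 0, 0.006, 0, 0, 0, 0], [0, 0, 0.006, 0, 0, 0, 0], [0, 0, 0.004, 0, 0, 0, 0], [0, 0, 0, 0, 0, 0, 0], [0, 0, 0, 0, 0, 0, 0], [0, 0, 0, 0, 0, 0, 0], [0, 0, 0, 0, 0, 0, 0], [0, 0, 0, 0, 0, 0, 0]]
  ]
}}

```text
time_s: 5.73
ee_pos: [0.4837, 0.3297, 0.0695]
tool_rot: [0.707, 0.707, -0.0, -0.0]
ft_force: [0.2, 0.1, -0.2]
grip_width: 0.0004
```

```bash
python3 snap.py 5
```

```text
5.8333 [0.4838 0.3297 0.0696] [-0.18  0.54 -0.94]
```

View pics/sidec5.png

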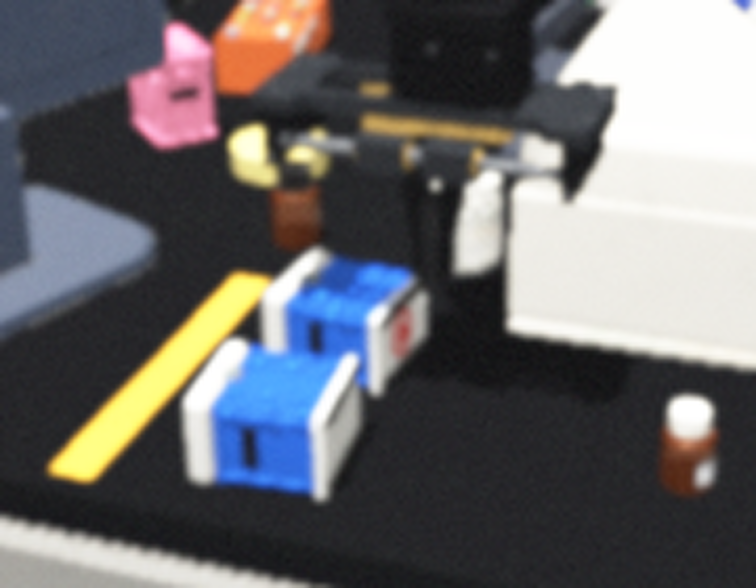

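Both lie; the red stamp shows on the right crate at (402,335), while the left one's underside is plain. Back off and measure.

Call:
{"name": "arm_command", "arguments": {
  "motion": [
    [[0, 0, -0.025, 0, 0, 0, 0], [0, 0, 0, 0.02, 0, 0, 0], [0, 0, 0, 0.02, 0, 0, 0], [0, 0, 0, 0, 0, 0, 0], [0, 0, 0, 0, 0, 0, 0], [0, 0, 0, 0, 0, 0, 0], [0, 0, 0, 0, 0, 0, 0], [0, 0, 0, 0, 0, 0, 0]]
  ]
}}

```text
time_s: 6.5
ee_pos: [0.4598, 0.3301, 0.0306]
tool_rot: [0.708, 0.707, 0.001, 0.0]
ft_force: [-0.4, 1.1, 0.7]
grip_width: 0.0007
```

```bash
cat > meas.py <<'E'
import sys
from h import *
d=pickle.load(open(f"c{sys.argv[1]}.pkl","rb"))
for nm in d:
    c=d[nm];R=pts(c);im=c["pixels"].astype(int);r,g,b=im[...,0],im[...,1],im[...,2]
    ok=(R[...,0]>.47)&(R[...,0]<.72)&(R[...,1]>.25)&(R[...,1]<.49)&(R[...,2]>.04)&(R[...,2]<.062)&(b>110)
    n,l=cv2.connectedComponents(ok.astype(np.uint8))
    for i in range(1,n):
        k=l==i
        if k.sum()>60:
            v,u=np.where(k);q=np.array([ray(c,a,e,.05)[:2] for a,e in zip(u,v)],np.float32)
            print(nm,k.sum(),u.mean().round(),v.mean().round(),cv2.minAreaRect(q),q.min(0),q.max(0))
E
python3 snap.py 6; python3 meas.py 6
```

```text
6.6 [0.4595 0.3299 0.0303] [-0.81 -0.24  1.02]
side 454 251.0 220.0 ((0.5399858951568604, 0.3307899236679077), (0.07946053147315979, 0.08044296503067017), 86.6948013305664) [0.49924245 0.2890459 ] [0.58092   0.3721004]
side 629 234.0 242.0 ((0.5355272889137268, 0.4442283511161804), (0.07968822121620178, 0.0780138149857521), 6.0487446784973145) [0.49367362 0.40183696] [0.57856023 0.48578796]
top 326 192.0 193.0 ((0.5366061925888062, 0.4345052242279053), (0.07939659059047699, 0.06339807063341141), 2.5168373584747314) [0.49637696 0.40369803] [0.57668364 0.46771023]
top 85 238.0 190.0 ((0.551878035068512, 0.29727375507354736), (0.08961321413516998, 0.04169578477740288), 30.439062118530273) [0.5026852 0.2838073] [0.579947  0.3379481]
```

View pics/topc6.png

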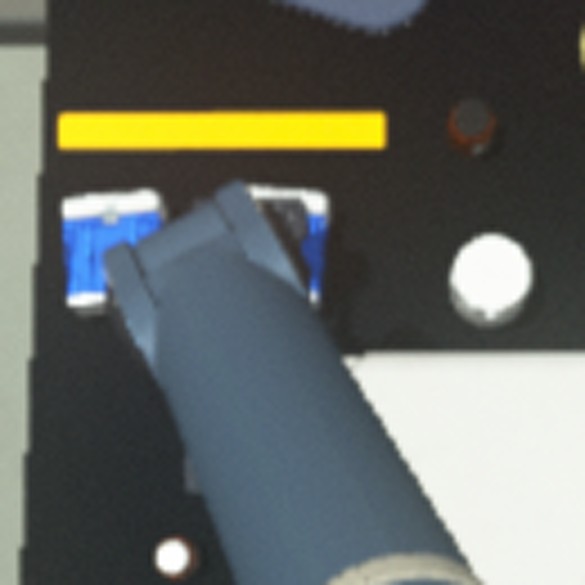

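View pics/sidec6.png

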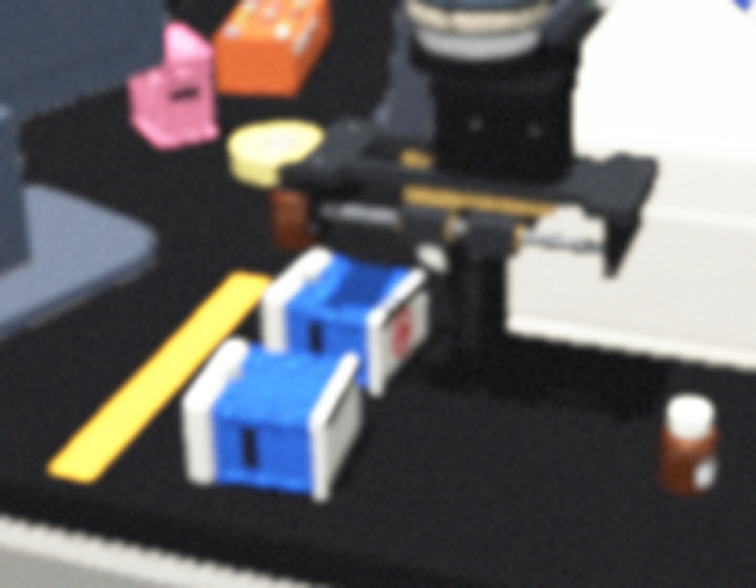

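```bash
python3 - <<'E'
from h import *
d=pickle.load(open("c0.pkl","rb"))
for n in d:
    P=pts(d[n]).reshape(-1,3);q=P[(P[:,2]>.02)&(P[:,1]>.26)&(P[:,1]<.45)&(P[:,0]>.55)&(P[:,0]<1.0)]
    print(n,len(q),np.percentile(q,[0,1,5,20],axis=0).round(3).tolist())
    q=q[q[:,0]<.75];print(len(q),q[:5].round(2).tolist())
E
```

```text
side 19002 [[0.737, 0.26, 0.02], [0.745, 0.263, 0.028], [0.755, 0.276, 0.069], [0.787, 0.318, 0.175]]
553 [[0.75, 0.26, 0.34], [0.75, 0.27, 0.34], [0.75, 0.26, 0.34], [0.75, 0.27, 0.34], [0.75, 0.27, 0.34]]
top 7686 [[0.739, 0.26, 0.02], [0.742, 0.262, 0.062], [0.753, 0.269, 0.171], [0.781, 0.294, 0.236]]
309 [[0.75, 0.28, 0.34], [0.75, 0.28, 0.34], [0.75, 0.27, 0.34], [0.75, 0.27, 0.34], [0.75, 0.27, 0.34]]
```

Call:
{"name": "arm_command", "arguments": {
  "motion": [
    [[0, -0.005, 0.012, 0, 0, 0, 0], [0, 0, 0.008, 0, 0, 0, 0], [0, 0, 0.008, 0, 0, 0, 0], [0, 0, 0.008, 0, 0, 0, 0], [0, 0, 0.008, 0, 0, 0, 0], [0, 0, 0.008, 0, 0, 0, 0], [0, 0, 0.008, 0, 0, 0, 0], [0, 0, 0, 0, 0, 0, 0]]
  ]
}}

```text
time_s: 7.27
ee_pos: [0.5202, 0.3245, 0.0296]
tool_rot: [0.708, 0.706, 0.0, -0.0]
ft_force: [-1.0, 0.2, 0.0]
grip_width: 0.0004
```

```bash
python3 snap.py 7;python3 meas.py 7
```

```text
7.3667 [0.5198 0.3245 0.0294] [ 0.54  0.3  -0.84]
side 403 240.0 219.0 ((0.5646400451660156, 0.33531850576400757), (0.07625415176153183, 0.08138857036828995), 86.70925903320312) [0.5258126 0.2954734] [0.6063932  0.37496623]
side 622 234.0 242.0 ((0.5359798669815063, 0.4436521828174591), (0.07890946418046951, 0.07677255570888519), 6.0487446784973145) [0.49367362 0.40183696] [0.57856023 0.48424938]
top 434 193.0 197.0 ((0.5358002185821533, 0.4331594705581665), (0.07766798883676529, 0.06601619720458984), 2.5168371200561523) [0.49637696 0.3990154 ] [0.5734254  0.46771023]
```

View pics/sidec7.png

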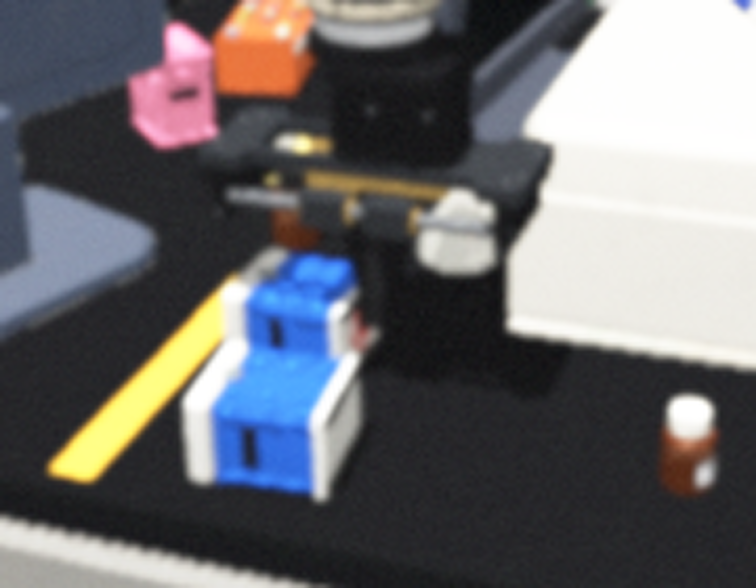

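Call:
{"name": "arm_command", "arguments": {
  "motion": [
    [[0, 0, 0.007, 0, 0, 0, 0], [0, 0, 0.007, 0, 0, 0, 0], [0, 0, 0.007, 0, 0, 0, 0], [0, 0, 0.007, 0, 0, 0, 0], [0, 0, 0.007, 0, 0, 0, 0], [0, 0, 0.007, 0, 0, 0, 0], [0, 0, 0.005, 0, 0, 0, 0], [0, 0, 0, 0, 0, 0, 0]]
  ]
}}

```text
time_s: 8.03
ee_pos: [0.568, 0.3242, 0.0296]
tool_rot: [0.708, 0.706, 0.001, 0.001]
ft_force: [0.3, 0.1, 0.5]
grip_width: 0.0002
```

```bash
python3 snap.py 8;python3 meas.py 8
```

```text
8.1333 [0.567  0.3244 0.0297] [ 0.46 -0.89  0.03]
side 392 222.0 216.0 ((0.6124006509780884, 0.3358018696308136), (0.0807594358921051, 0.07841626554727554), 0.4008636474609375) [0.57186645 0.2967552 ] [0.65297115 0.37521482]
side 626 234.0 242.0 ((0.5359798669815063, 0.4436521828174591), (0.07890946418046951, 0.07677255570888519), 6.0487446784973145) [0.49367362 0.40183696] [0.57856023 0.48424938]
top 512 194.0 195.0 ((0.5365146398544312, 0.4332653284072876), (0.07877151668071747, 0.06583023071289062), 5.354703903198242) [0.49637568 0.3990154 ] [0.57668364 0.46771023]
```

View pics/sidec8.png

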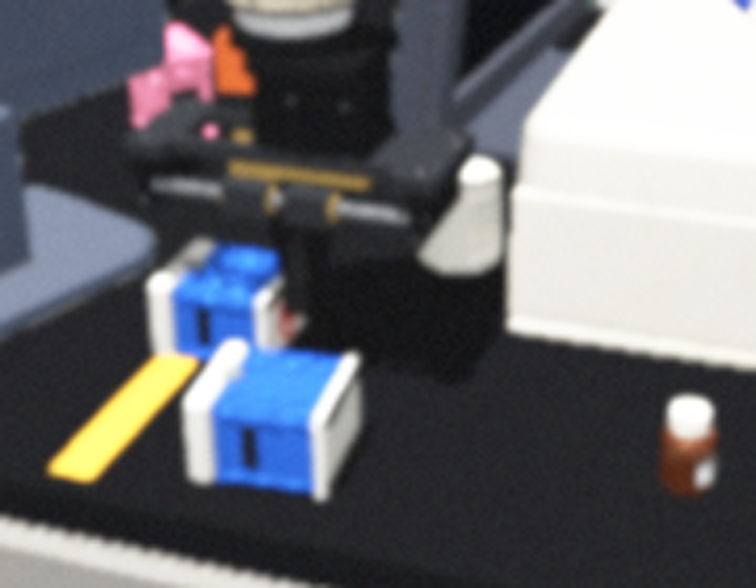

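View pics/topc8.png

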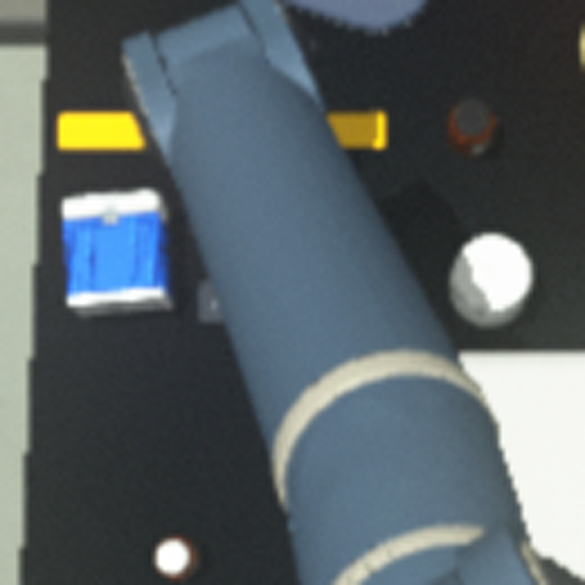

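Call:
{"name": "arm_command", "arguments": {
  "motion": [
    [[0, 0, 0.006, 0, 0, 0, 0], [0, 0, 0.006, 0, 0, 0, 0], [0, 0, 0.006, 0, 0, 0, 0], [0, 0, 0.006, 0, 0, 0, 0], [0, 0, 0, 0, 0, 0, 0], [0, 0, 0, 0, 0, 0, 0], [0, 0, -0.02, 0, 0, 0, 0], [0, 0, -0.02, 0, 0, 0, 0]]
  ]
}}

```text
time_s: 8.8
ee_pos: [0.5514, 0.3239, 0.0297]
tool_rot: [0.708, 0.706, 0.001, 0.001]
ft_force: [-0.9, 0.4, -1.1]
grip_width: 0.0008
```

Call:
{"name": "arm_command", "arguments": {
  "motion": [
    [[0, 0, -0.02, -0.01, 0, 0, 0], [0, 0, -0.02, -0.035, 0, 0, 0], [0, 0, -0.02, -0.035, 0, 0, 0], [0, 0, -0.03, -0.025, 0, 0, 0], [0, 0, -0.04, 0, 0, 0, 0], [0, 0, -0.04, 0, 0, 0, 0], [0, 0, -0.03, 0, 0, 0, 0], [0, 0, 0, 0, 0, 0, 0]]
  ]
}}

```text
time_s: 9.47
ee_pos: [0.3439, 0.3247, 0.1344]
tool_rot: [0.705, 0.709, -0.001, -0.001]
ft_force: [-1.3, 0.8, -0.2]
grip_width: 0.0005
```

```bash
python3 snap.py 9;python3 meas.py 9
```

```text
9.5667 [0.3497 0.3253 0.1352] [-0.68  0.17 -0.97]
side 424 215.0 215.0 ((0.636046826839447, 0.3355829119682312), (0.08144735544919968, 0.08123410493135452), 1.0328106880187988) [0.5948788  0.29559472] [0.67668194 0.37668934]
side 625 234.0 243.0 ((0.5359632968902588, 0.4445396065711975), (0.07868889719247818, 0.07893310487270355), 6.426929473876953) [0.49367362 0.40183696] [0.57856023 0.48714328]
top 467 230.0 164.0 ((0.6379565000534058, 0.3235589265823364), (0.07670705020427704, 0.06480389088392258), 0.014788868837058544) [0.5996072  0.29116166] [0.6763167 0.3559699]
top 508 194.0 195.0 ((0.5366731882095337, 0.43298104405403137), (0.07939659059047699, 0.06644939631223679), 2.5168373584747314) [0.49637696 0.3990154 ] [0.57668364 0.46771023]
```

View pics/topc9.png

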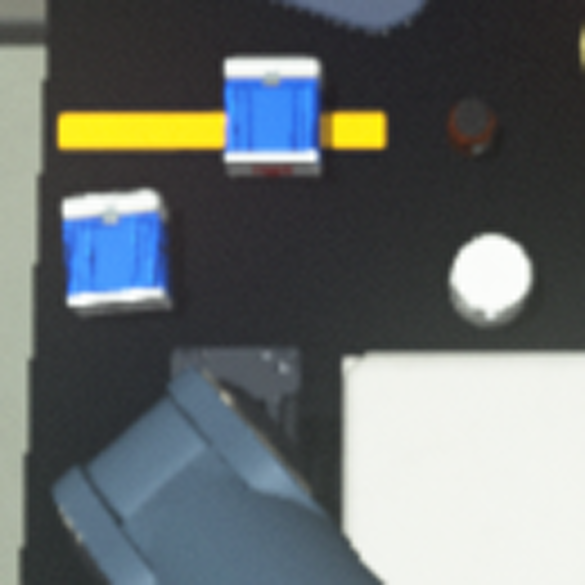

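View pics/sidec9.png

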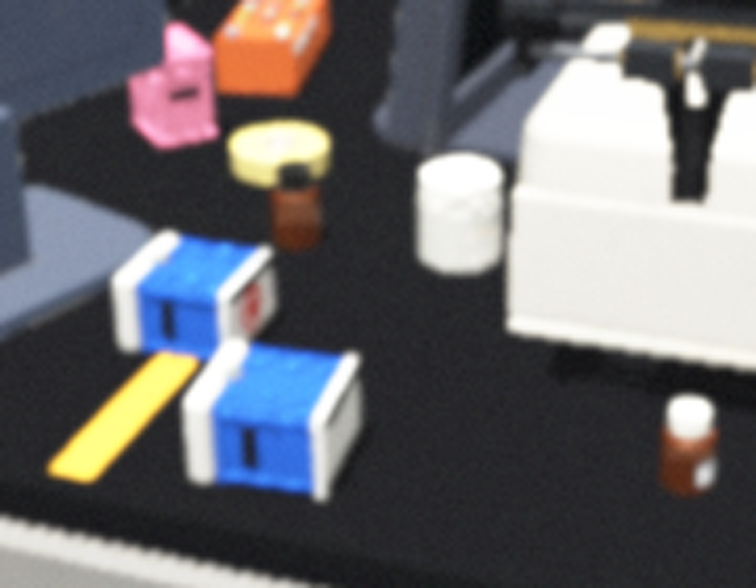

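```bash
python3 -c "
from rig import *
s=state();print(s['ee_pos'],abs(s['qvel']).max(),s['ft_force']);print(finish_job())"
```

```text
[0.34971069 0.32526566 0.13515695] 0.03964665491934201 [-0.67702838  0.17497693 -0.9690726 ]
the job is handed in; nothing more can be done
None
```

I handed the job in at about 9.6 s. Both crates were pushed over with the closed fingers and lie on their far sides. Only then did I push the stamped one, the right-hand crate, still lying, onto the yellow line.

Last checks, from pictures taken just before handing in:
- **Stamped crate:** it lies square with its red stamp facing the robot. Its middle measured x = 0.638 m in the top view and 0.636 m in the side view; the line's middle is at x = 0.638 m, so the two views differ by 2 mm.
- **Other crate:** its underside is plain white. It covers x = 0.50 to 0.58 m, short of the line's near edge at about 0.625 m.
- **Bystanders:** the vial, jar and oil bottle look unmoved in the pictures; I did not measure them again.
- **Arm:** it was backed off and raised clear, with no contact force beyond sensor noise (about 1 N).

No check failed. The one disagreement was across the table: the side view put both crates about 12 mm further to the left (+y) than the top view. The side view was seeing their side walls as well as their tops, so I went by the top view.

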